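# Put the cooking things back where they belong

## Robot

A 6-joint arm with a two-finger parallel gripper is mounted at the origin on a cart in front of the work surface, level with it; the furniture and walls round the work are solid. World frame = base frame: x ahead of the robot, y to its left, z up, the work surface at z = 0. Lengths are in mm, angles in rad, forces in N, time in s.
With the tool pointing down it reaches from about 275 to 750 mm from the base axis. Payload 10.2 kg.
Tool frame: the origin (TCP) lies on the front face of the gripper's body, between the roots of the fingers; the fingertips stand 73 mm ahead of it and the grasp point (between the pads) lies 54 mm ahead of it; z points along the fingers, y is the line along which they close (so a half turn about z gives the same grasp; the last joint's range is limited). The gripper opens to 85 mm and grips with 20 to 120 N. Pads are 22 mm wide; open, the fingers measure 114 mm over their backs; the gripper's body (76 mm by 85 mm) begins 54 mm behind the grasp point. The pads swing forward as they close: fully open they stand 13 mm farther back than shut.
Start: joints at [0.955, 0.313, 1.498, -0, 1.331, -0.223], TCP at [200.971, 485.018, 303.894] pointing down, gripper open.
Joint ranges: [-2.94, 2.94], [-0.97, 2.17], [0.19, 2.56], [-1.23, 4.37], [0.02, 3.11], [-2.88, 2.88]. Speed limits (rad/s): [2.39, 2.39, 3.01, 3.14, 3.14, 3.14].

## Interface

Orientations are given as a unit quaternion [w, x, y, z].
In Python, from rig import * gives the robot as it stands.
- The arm moves only by the tool step_arm, never from a script. Its argument "plan" is a list of rows, each an object with "offset": the shift along the tool's x, y, z in cm, a list of three; "rot": the turn, a rotation vector about the tool's x, y, z in degrees, a list of three; "gripper": the finger opening in cm, from 0 to 8.54. In form: [{"offset": [x, y, z], "rot": [wx, wy, wz], "gripper": gripper}, ...]. A call has 1 to 12 rows; each row is the pose to reach, as a shift and turn from the pose commanded when the call began, along the tool's axes at that moment; what a row does not reach only later rows make up. A row lasts 1/10 s, in which the tool goes at most 50 mm and 8.59 degrees, less where a joint would pass 70% of its speed; a pose out of reach is approached as far as the arm can. A call with a gripper value outside its range is refused whole. The fingers move at their own pace and stop on an object; "squeeze" is the grip in N (left out, the last holds). Time passes only in rows, so rows that repeat a pose let the fingers close. It gives the time, the measured TCP pose, the force, the opening and the grip force at its end, in the units of the state.
- sense(): the state, without advancing time (a new reading comes with each control period).
- capture(name): name is "scene" or "top" or "wrist"; returns a dict with "color" (400x640x3 uint8, red, green, blue), "depth" (400x640 float32, mm along the optical axis (not along the pixel's ray), 0 where there is no reading), "vertical_fov" (degrees; the focal length in pixels is half the picture's height over the tangent of half this angle, whatever the lens; pixels are square), "cx", "cy" (the principal point, pixels), "rvec" (rotation vector, rad) and "tvec" (3), from world to camera coordinates, as OpenCV has them; the wrist camera has in their place "mount" (4x4, takes a point from camera to tool coordinates, whose origin is the TCP and whose axes are the flange's). Camera axes: x right, y down, z forward; pixel columns grow to the right and rows downward; lengths in mm; the calibration is good to about 2 mm. A picture is of the moment at which its call begins: read the wrist's pose just before it.
- finish_job(): hands the job in; it is judged then, once.
The state is a dict: "time_s": time; "joints": joint angles; "dq": joint speeds; "tau": joint torques, N m; "eef_pos": TCP position; "ee_rot": TCP orientation; "force": force on the tool from outside, world axes, zero at the start; "wrist_torque": the same for the moment, N m; "grip_width": opening from 0.0 (shut) to 1.0 (fully open); "grip_force": force on a finger pad.
Only numpy, scipy, OpenCV 4.12 (cv2) and the standard library are available. Lean on these libraries where they do the work, as an engineer would, in place of code of your own. Each camera call takes 0.05 s, during which the arm holds its last target. There are 200 camera calls.

## Task

Sort the things left along the front of the worktop: stand the spice jar and the salt shaker upright in the wooden caddy, one in each bay; lay the peeler and the teaspoon flat on the floor of the metal tray, both lengthwise and side by side without overlapping; and put the lemon in the white bowl. Leave the mug and the jam jar where they stand.

Things in the scene. Friction and masses are not known exactly. Their poses are not given: they have to be found in the camera images.
- spice_jar_mid (a point): Centre (half-way up) of the spice jar: clear round jar with a paper label and a green lid, 46 mm across and 106 mm tall, standing upright on the worktop; this point is 53 mm above its underside. z up its axis. Loose, about 0.11 kg.
- salt_shaker_mid (a point): Centre (half-way up) of the salt shaker: clear round shaker with a grey perforated cap, no coloured label, body 44 mm across up to 70 mm high, cap narrowing to 34 mm, 90 mm tall in all, standing upright; this point is 45 mm above its underside. z up its axis. Loose, about 0.1 kg.
- peeler_mid (a point): Centre of the hand peeler lying on the worktop: black handle with a metal blade end, 170 mm long (its x axis), 25 mm wide (y), 18 mm high (z); this point is 9 mm above its underside. Loose, about 0.08 kg.
- teaspoon_mid (a point): Centre of the metal teaspoon lying on the worktop: 130 mm long (its x axis), 26 mm wide at most (y), 11 mm high (z); this point is 5.5 mm above its underside. It can be pinched across its width at this point. Loose, about 0.02 kg.
- lemon_mid (a point): Centre of the yellow lemon lying on the worktop: 78 mm long (its x axis at the start level), 55 mm wide (y), 56 mm high; this point is 28 mm above its underside. Loose, about 0.11 kg.
- caddy: Open wooden caddy with two square bays, fixed to the worktop: 88 mm (its x) by 170 mm (its y), 40 mm high, walls and floor 6 mm thick. Origin: centre of its underside. A divider crosses it in the middle, so the bays, each 76 mm by 76 mm inside, are centred at y = +41 mm and y = -41 mm in its frame; bay floor 6 mm above the worktop. z up.
- tray: Shallow open metal tray of one compartment, fixed to the worktop: 148 mm (its x) by 213 mm (its y, lengthwise), 20 mm high with a thin rolled rim reaching 23 mm, walls and floor 4 mm thick. Origin: centre of its underside. z up. Behind the tray, caddy and bowl, wall cabinets overhang the worktop beyond about x = 0.70 m, from 0.37 m up.
- bowl: Round white bowl fixed to the worktop: 170 mm across the rim, 48 mm high, wall 5 mm. Origin: centre of its underside. z up.
- mug: Bystander: pale mug with a handle, 101 mm tall, 78 mm across without the handle, standing at the left. Origin: centre of its underside.
- jam_jar: Bystander: glass jam jar with a dark lid, 73 mm across, 82 mm tall, standing at the right. Origin: centre of its underside.

How it is judged:
By the outcome, as a careful person would: the job done as asked, in the order asked, and still so for the second after the job is handed in, with the robot touching nothing.
It also fails if it takes over 120 s, if anything falls off the work surface, if the arm or the gripper's body presses on something with over 40 N, if the wrist force passes 120 N, or if a joint passes its speed limit or range.

## Working session

There is one attempt and no reset: what is moved stays moved. The work goes in short steps, Python scripts to look and compute and a tool call to move; the robot and the scene stay as the last step left them, time stands still between calls to the robot, and variables do not carry over. Pictures are saved under pics/ and viewed, at most 14 in all, crops included, and the job is handed in when it is done.

Besides the shell and the picture viewer there is one more tool, called after ">>>" as name([rows], argument=value, ...), one row to a line, values as JSON. step_arm: Moves the arm, as the interface text tells. Its arguments: {"type":"object","properties":{"plan":{"type":"array"},"squeeze":{"type":"number"}},"required":["plan"]}

```bash
mkdir -p pics; ls; cat > h.py <<'E'
from rig import *
import numpy as np, cv2
from scipy.spatial.transform import Rotation as R
def K(c):
    f=200/np.tan(np.radians(c["vertical_fov"])/2); return f,c["cx"],c["cy"]
def pose(c,s=None):
    if "rvec" in c:
        Rm=cv2.Rodrigues(np.array(c["rvec"],float))[0]; return Rm.T,-Rm.T@np.array(c["tvec"],float).ravel()
    q=s["ee_rot"]; Rt=R.from_quat([q[1],q[2],q[3],q[0]]).as_matrix(); M=np.array(c["mount"])
    return Rt@M[:3,:3],Rt@M[:3,3]+np.array(s["eef_pos"])
def ray(c,uv,z,s=None):
    f,cx,cy=K(c); Rm,t=pose(c,s); uv=np.atleast_2d(np.array(uv,float))
    d=np.c_[(uv[:,0]-cx)/f,(uv[:,1]-cy)/f,np.ones(len(uv))]@Rm.T
    return t+d*((z-t[2])/d[:,2])[:,None]
def cloud(c,s=None):
    f,cx,cy=K(c); Rm,t=pose(c,s); v,u=np.mgrid[:400,:640]; d=c["depth"]
    return np.dstack([(u-cx)/f*d,(v-cy)/f*d,d])@Rm.T+t
def save(n,img): cv2.imwrite(f"pics/{n}.png",img[:,:,::-1])
E
python3 - <<'E'
from h import *
import pickle
s=sense();print(s)
D={n:capture(n) for n in("scene","top")}
pickle.dump(D,open("d.pkl","wb"))
for n,c in D.items():
    save(n,c["color"]);print(n,c["vertical_fov"],c["cx"],c["cy"],pose(c))
E
```

```text
pics
{'time_s': 0.0, 'joints': array([ 9.54638862e-01,  3.13435009e-01,  1.49840968e+00, -1.57913763e-05,
        1.33098293e+00, -2.23363836e-01]), 'dq': array([-0.00166117, -0.00166803,  0.00187561,  0.00043063, -0.00203048,
       -0.00146459]), 'tau': array([ 6.08661667e-04, -4.12273550e+01, -2.59742528e+01, -1.39375661e-04,
        4.20740369e-03,  4.71177418e-05]), 'eef_pos': array([200.85857804, 484.88873107, 303.35300036]), 'ee_rot': array([-2.44647224e-04,  1.95134806e-01,  9.80776237e-01, -5.67002119e-04]), 'force': array([-0.68953854, -0.04086827,  0.15959252]), 'wrist_torque': array([-0.04157382,  0.00995604,  0.00665338]), 'grip_force': 0.0, 'grip_width': 1.001430192250111}
scene 42.31946480609788 317.59088029012634 204.457206084026 (array([[ 0.97665155, -0.17715021,  0.12153006],
       [-0.21482352, -0.80958417,  0.54628228],
       [ 0.00161479, -0.55963495, -0.82873767]]), array([ 305.86534088, -920.72834308, 1476.8925434 ]))
top 49.079493271191964 316.65244220374973 199.3455247168546 (array([[ 5.20071122e-03, -9.86278665e-01,  1.65007111e-01],
       [-9.99985807e-01, -5.32031412e-03, -2.82866043e-04],
       [ 1.15687441e-03, -1.65003298e-01, -9.86292337e-01]]), array([ 242.38389846,  -19.59475717, 1638.39851668]))
```

View pics/top.png

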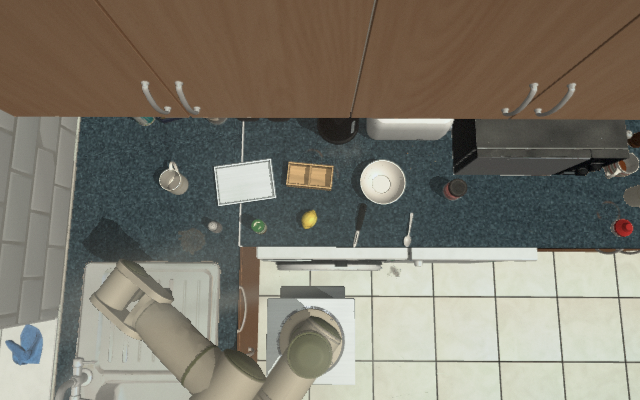

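View pics/scene.png

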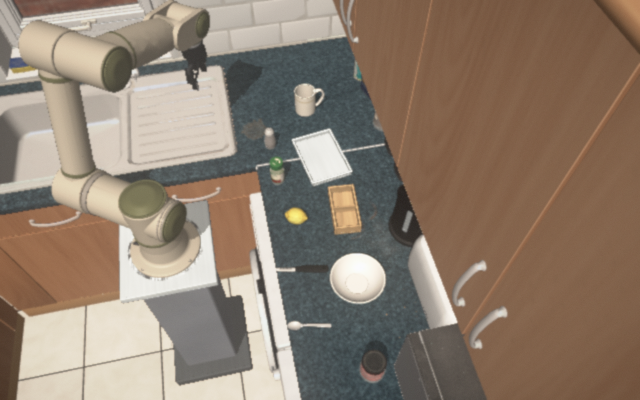

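Top view: mug (173,180), tray (244,182), caddy (310,175), bowl (382,182), jam jar (456,188), shaker (214,227), spice jar (259,227), lemon (310,218), peeler (360,226), spoon (409,230). The scene view agrees.

```bash
python3 - <<'E'
from h import *
import pickle
D=pickle.load(open("d.pkl","rb"));c=D["top"];im=c["color"];hsv=cv2.cvtColor(im,cv2.COLOR_RGB2HSV)
h,s,v=[hsv[:,:,i].astype(int) for i in range(3)]
P=cloud(c)
def m(name,mask,box,z):
    x0,y0,x1,y1=box;k=np.zeros((400,640),np.uint8);k[y0:y1,x0:x1]=mask[y0:y1,x0:x1]
    cs,_=cv2.findContours(k,0,1);q=max(cs,key=cv2.contourArea)
    if z is None:print(name);return
    w=ray(c,q[:,0,:],z)[:,:2].astype(np.float32)
    r=cv2.minAreaRect(w);print(name,len(q),np.round(r[0]),np.round(r[1]),round(r[2],1), "box",cv2.boxPoints(r).round().tolist())
bright=(v>140)&(s<60)
m("tray",bright,(205,150,282,212),20)
m("caddy",(h>8)&(h<25)&(s>70)&(v>90),(280,155,340,197),35)
m("bowl",(v>130)&(s<70),(352,152,412,210),48)
m("lemon",(h>18)&(h<35)&(s>130),(295,205,325,235),28)
m("jar",(h>40)&(h<80)&(s>90)&(v>60),(245,212,275,240),100)
m("shaker",(s<60)&(v>100),(203,215,226,240),80)
m("spoon",(s<70)&(v>110),(398,205,420,246),5)
m("peelblade",(s<70)&(v>110),(348,205,372,246),8)
m("peelhandle",(v<45),(348,200,372,246),9)
m("mug",(s<70)&(v>120),(155,158,192,196),101)
m("jam",(v<60)|((h<10)&(v>60)),(440,175,470,202),80)
for n,(u,w) in dict(tray=(244,182),caddy=(300,175),bowl=(382,182),bench=(340,215)).items(): print(n,P[w,u].round())
E
```

```text
tray 229 [587. 254.] [232. 218.] 8.8 box [[455.0, 344.0], [489.0, 129.0], [718.0, 164.0], [685.0, 380.0]]
caddy 135 [601.   8.] [171.  97.] 84.7 box [[545.0, -73.0], [641.0, -82.0], [657.0, 88.0], [561.0, 97.0]]
bowl 126 [ 576. -264.] [166. 167.] 0.3 box [[492.0, -181.0], [493.0, -348.0], [659.0, -347.0], [658.0, -180.0]]
lemon 53 [438.   9.] [42. 71.] 60.7 box [[396.0, 8.0], [458.0, -27.0], [479.0, 10.0], [417.0, 44.0]]
jar 20 [407. 179.] [21. 14.] 1.5 box [[396.0, 186.0], [396.0, 172.0], [418.0, 172.0], [417.0, 187.0]]
shaker 36 [401. 344.] [36. 47.] 0.3 box [[383.0, 367.0], [383.0, 320.0], [419.0, 320.0], [419.0, 368.0]]
spoon 70 [ 406. -362.] [ 24. 123.] 83.1 box [[343.0, -367.0], [465.0, -381.0], [468.0, -358.0], [346.0, -343.0]]
peelblade 34 [ 370. -166.] [14. 56.] 75.4 box [[341.0, -166.0], [396.0, -180.0], [399.0, -166.0], [345.0, -152.0]]
peelhandle 2 [ 489. -195.] [4. 0.] 179.3 box [[491.0, -195.0], [491.0, -195.0], [487.0, -195.0], [487.0, -195.0]]
mug 85 [566. 500.] [121.  85.] 35.4 box [[492.0, 499.0], [541.0, 430.0], [640.0, 500.0], [591.0, 569.0]]
jam 100 [ 547. -508.] [83. 81.] 87.6 box [[505.0, -548.0], [585.0, -552.0], [589.0, -469.0], [508.0, -465.0]]
tray [581. 257.   3.]
caddy [608.  44.  13.]
bowl [ 584. -269.    4.]
bench [ 457. -108.   -2.]
```

```bash
cat >> h.py <<'E'
def go(x,y,z,yaw):
    "offset cm & rotvec deg to bring TCP to x,y,z, pointing down, finger line at yaw deg from world x"
    s=sense();q=s["ee_rot"];A=R.from_quat([q[1],q[2],q[3],q[0]]);p=np.array(s["eef_pos"])
    best=None
    for k in(0,180):
        a=np.radians(yaw+k);Y=np.array([np.cos(a),np.sin(a),0]);Z=np.array([0,0,-1.]);B=R.from_matrix(np.c_[np.cross(Y,Z),Y,Z])
        rv=np.degrees((A.inv()*B).as_rotvec())
        if best is None or np.linalg.norm(rv)<np.linalg.norm(best):best=rv
    print("off",(A.inv().apply(np.array([x,y,z])-p)/10).round(2).tolist(),"rot",best.round(1).tolist(),"| t",round(s["time_s"],2),"pos",p.round(1),"F",np.round(s["force"],1),"grip",round(s["grip_width"]*85.4,1),round(s["grip_force"],1))
E
python3 -c "
from h import *
go(390,260,320,0)"
```

```text
off [-26.08, -13.54, -1.65] rot [-0.1, 0.0, 67.5] | t 0.1 pos [200.9 484.9 303.4] F [ 0.2 -0.6 -0.1] grip 85.4 0.0
```

>>> step_arm([
  {"offset": [-26.1,-13.5,-1.6],"rot": [0,0,67.5],"gripper": 8.5},
  {"offset": [-26.1,-13.5,-1.6],"rot": [0,0,67.5],"gripper": 8.5},
  {"offset": [-26.1,-13.5,-1.6],"rot": [0,0,67.5],"gripper": 8.5},
  {"offset": [-26.1,-13.5,-1.6],"rot": [0,0,67.5],"gripper": 8.5},
  {"offset": [-26.1,-13.5,-1.6],"rot": [0,0,67.5],"gripper": 8.5},
  {"offset": [-26.1,-13.5,-1.6],"rot": [0,0,67.5],"gripper": 8.5},
  {"offset": [-26.1,-13.5,-1.6],"rot": [0,0,67.5],"gripper": 8.5},
  {"offset": [-26.1,-13.5,-1.6],"rot": [0,0,67.5],"gripper": 8.5},
  {"offset": [-26.1,-13.5,-1.6],"rot": [0,0,67.5],"gripper": 8.5},
  {"offset": [-26.1,-13.5,-1.6],"rot": [0,0,67.5],"gripper": 8.5},
  {"offset": [-26.1,-13.5,-1.6],"rot": [0,0,67.5],"gripper": 8.5},
  {"offset": [-26.1,-13.5,-1.6],"rot": [0,0,67.5],"gripper": 8.5},
], squeeze=30)

```text
time_s: 1.3
eef_pos: [390.3, 260.6, 319.9]
ee_rot: [0.0, 0.706, 0.708, -0.0]
force: [0.2, -0.4, -0.9]
grip_width: 0.997
grip_force: 0.0
```

```bash
python3 - <<'E'
from h import *
import pickle
s=sense();c=capture("wrist");pickle.dump((s,c),open("w1.pkl","wb"));save("w1",c["color"])
print(s["eef_pos"],s["joints"].round(2),c["vertical_fov"],c["mount"],(c["depth"]>0).mean())
E
```

```text
[390.27165116 260.58317748 319.85508777] [ 0.34  0.18  1.63 -0.    1.34  0.34] 60.95954978046214 [[-1.80467915e-04 -9.50156811e-01 -3.11772357e-01  8.08179317e+01]
 [ 9.99999950e-01 -2.52371795e-04  1.90282661e-04 -1.06504343e-01]
 [-2.59480916e-04 -3.11772307e-01  9.50156809e-01 -7.00087552e+01]
 [ 0.00000000e+00  0.00000000e+00  0.00000000e+00  1.00000000e+00]] 0.99608203125
```

View pics/w1.png

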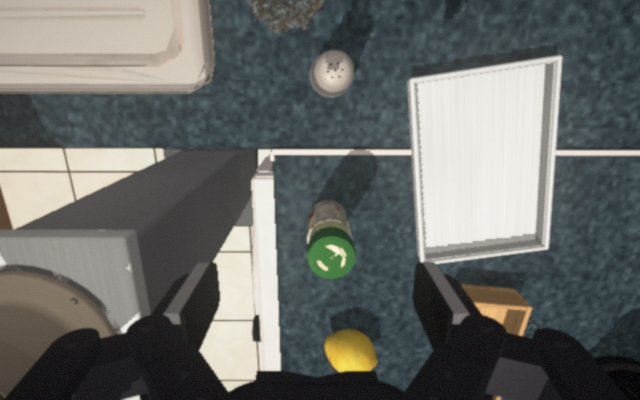

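Wrist view: shaker cap (333,73), green lid (331,254), tray corners about (410,80),(560,57),(547,250),(420,262), lemon (350,350).

```bash
cat >> h.py <<'E'
def blob(c,s,mask,z,box=(0,0,640,400)):
    x0,y0,x1,y1=box;k=np.zeros((400,640),np.uint8);k[y0:y1,x0:x1]=mask[y0:y1,x0:x1]
    q=max(cv2.findContours(k,0,1)[0],key=cv2.contourArea)
    r=cv2.minAreaRect(ray(c,q[:,0,:],z,s)[:,:2].astype(np.float32));return np.round(r[0],1),np.round(r[1],1),round(r[2],1)
def HSV(c):
    return [x.astype(int) for x in cv2.split(cv2.cvtColor(c["color"],cv2.COLOR_RGB2HSV))]
def tops(P,lo,hi,b):
    "mask of cloud pts with height lo..hi in world box x0,x1,y0,y1"
    return (P[...,2]>lo)&(P[...,2]<hi)&(P[...,0]>b[0])&(P[...,0]<b[1])&(P[...,1]>b[2])&(P[...,1]<b[3])
E
python3 - <<'E'
from h import *
import pickle
s,c=pickle.load(open("w1.pkl","rb"));h,S,v=HSV(c);P=cloud(c,s)
print("jar",blob(c,s,(h>45)&(h<75)&(S>120)&(v>50),106,(290,215,370,290)))
for n,m in dict(jar=tops(P,97,115,(350,470,130,230)),shak=tops(P,82,98,(350,460,290,400)),tray=tops(P,15,30,(480,690,120,390)),caddy=tops(P,33,48,(520,690,-90,110))).items():
    q=P[m];r=cv2.minAreaRect(q[:,:2].astype(np.float32));print(n,len(q),q.mean(0).round(1),np.round(r[0],1),np.round(r[1],1),round(r[2],1))
print(ray(c,[[410,80],[560,57],[547,250],[420,262]],23,s).round())
E
```

```text
jar (array([405.1, 174.7]), array([1.7, 5. ]), 53.4)
jar 1780 [403.9 191.7 105.3] [404.1 189.7] [44.6 44.8] 0.4
shak 1011 [404.6 353.8  86.6] [404.9 354.2] [29.7 29.4] 0.1
tray 4790 [586.9 263.9  21.2] [576.7 253.1] [154.2 218.6] 8.5
caddy 643 [626.7  75.9  38.4] [637.1  26.8] [ 66.1 165.6] 18.4
[[486. 348.  23.]
 [634. 370.  23.]
 [667. 156.  23.]
 [516. 140.  23.]]
```

```bash
python3 -c "
from h import *
go(404,190,240,0);go(404,190,122,0);go(440,60,300,0)"
```

```text
off [-7.06, 1.36, 7.99] rot [-0.0, 0.0, 0.1] | t 1.35 pos [390.3 260.6 319.9] F [ 0.  -0.6  0.6] grip 84.7 0.0
off [-7.06, 1.36, 19.79] rot [-0.0, 0.0, 0.1] | t 1.35 pos [390.3 260.6 319.9] F [ 0.  -0.6  0.6] grip 84.7 0.0
off [-20.06, 4.94, 1.99] rot [-0.0, 0.0, 0.1] | t 1.35 pos [390.3 260.6 319.9] F [ 0.  -0.6  0.6] grip 84.7 0.0
```

>>> step_arm([
  {"offset": [-5,1.3,0.5],"rot": [0,0,0],"gripper": 8.5},
  {"offset": [-10,2.5,1],"rot": [0,0,0],"gripper": 8.5},
  {"offset": [-20.1,4.9,1],"rot": [0,0,0],"gripper": 8.5},
  {"offset": [-20.1,4.9,1],"rot": [0,0,0],"gripper": 8.5},
  {"offset": [-20.1,4.9,1],"rot": [0,0,0],"gripper": 8.5},
  {"offset": [-20.1,4.9,1],"rot": [0,0,0],"gripper": 8.5},
  {"offset": [-20.1,4.9,1],"rot": [0,0,0],"gripper": 8.5},
  {"offset": [-20.1,4.9,1],"rot": [0,0,0],"gripper": 8.5},
])

```text
time_s: 2.15
eef_pos: [439.1, 60.6, 310.0]
ee_rot: [-0.0, 0.706, 0.708, 0.0]
force: [-0.6, -0.5, 0.0]
grip_width: 1.0
grip_force: 0.0
```

```bash
python3 - <<'E'
from h import *
import pickle
s=sense();c=capture("wrist");pickle.dump((s,c),open("w2.pkl","wb"));save("w2",c["color"])
P=cloud(c,s)
for n,m in dict(tray=tops(P,15,30,(480,690,120,390)),caddy=tops(P,33,48,(520,690,-110,110)),lemon=tops(P,15,70,(380,490,-60,80)),jar=tops(P,97,115,(350,470,130,230))).items():
    q=P[m];r=cv2.minAreaRect(q[:,:2].astype(np.float32));print(n,len(q),q.mean(0).round(1),q.max(0),np.round(r[0],1),np.round(r[1],1),round(r[2],1))
go(404,190,240,0);go(404,190,122,0)
E
```

```text
tray 2440 [592.7 169.2  21.5] [668.1500933  220.05529742  25.57725104] [586.6 187.5] [154.  86.] 8.4
caddy 3392 [605.1  21.7  38.3] [652.21836315  96.25906922  42.35226786] [600.5   7.9] [169.9  89.3] 84.5
lemon 2565 [435.6  15.7  45.2] [470.54158728  38.18203826  56.43776562] [435.3  10.4] [63.1 58.9] 14.3
jar 2754 [404.7 185.2 105.6] [426.60643335 200.59944916 108.8084789 ] [404.4 183.5] [44.5 34. ] 0.3
off [12.95, -3.49, 6.99] rot [0.0, -0.0, 0.1] | t 2.2 pos [439.2  60.6 309.9] F [ 0.4  0.8 -0.7] grip 85.2 0.0
off [12.95, -3.49, 18.79] rot [0.0, -0.0, 0.1] | t 2.2 pos [439.2  60.6 309.9] F [ 0.4  0.8 -0.7] grip 85.2 0.0
```

View pics/w2.png

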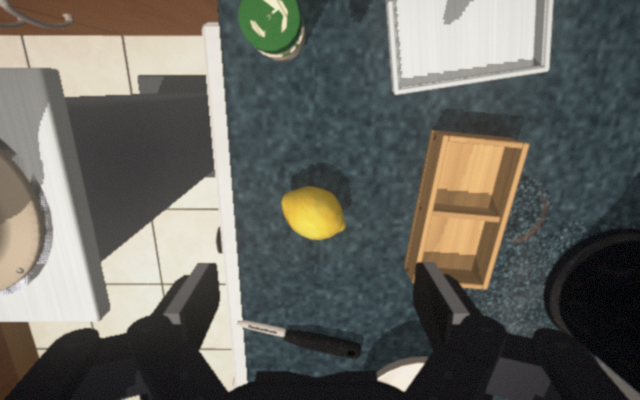

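Wrist view: the caddy is (407–528,131–290) with the divider at (465,212), the lemon is at (313,213), and the peeler runs from (240,325) to (358,352).

>>> step_arm([
  {"offset": [12.95,-3.5,7],"rot": [0,0,0],"gripper": 8.5},
  {"offset": [12.95,-3.5,7],"rot": [0,0,0],"gripper": 8.5},
  {"offset": [12.95,-3.5,7],"rot": [0,0,0],"gripper": 8.5},
  {"offset": [12.95,-3.5,7],"rot": [0,0,0],"gripper": 8.5},
  {"offset": [12.95,-3.5,7],"rot": [0,0,0],"gripper": 8.5},
  {"offset": [12.95,-3.5,11],"rot": [0,0,0],"gripper": 8.5},
  {"offset": [12.95,-3.5,15],"rot": [0,0,0],"gripper": 8.5},
  {"offset": [12.95,-3.5,18.8],"rot": [0,0,0],"gripper": 8.5},
  {"offset": [12.95,-3.5,18.8],"rot": [0,0,0],"gripper": 8.5},
  {"offset": [12.95,-3.5,18.8],"rot": [0,0,0],"gripper": 8.5},
])

```text
time_s: 3.2
eef_pos: [405.3, 188.6, 123.2]
ee_rot: [0.0, 0.707, 0.707, 0.0]
force: [-0.1, -0.2, 0.6]
grip_width: 0.997
grip_force: 0.0
```

>>> step_arm([
  {"offset": [0,0,0],"rot": [0,0,0],"gripper": 3.5},
  {"offset": [0,0,0],"rot": [0,0,0],"gripper": 3.5},
  {"offset": [0,0,0],"rot": [0,0,0],"gripper": 3.5},
  {"offset": [0,0,0],"rot": [0,0,0],"gripper": 3.5},
  {"offset": [0,0,0],"rot": [0,0,0],"gripper": 3.5},
  {"offset": [0,0,0],"rot": [0,0,0],"gripper": 3.5},
  {"offset": [0,0,0],"rot": [0,0,0],"gripper": 3.5},
  {"offset": [0,0,0],"rot": [0,0,0],"gripper": 3.5},
], squeeze=30)

```text
time_s: 4.0
eef_pos: [404.9, 189.0, 123.2]
ee_rot: [0.001, 0.707, 0.707, 0.001]
force: [-2.0, -0.3, 9.0]
grip_width: 0.525
grip_force: 31.0
```

```bash
python3 -c "
from h import *
go(404,190,225,0);go(596.6,-32.8,225,-5.5)
go(596.6,-32.8,131,-5.5)"
```

```text
off [0.1, -0.07, -10.18] rot [0.1, -0.0, 0.0] | t 4.0 pos [404.9 189.  123.2] F [-2.  -0.3  9. ] grip 44.8 31.0
off [-22.18, 19.19, -10.15] rot [0.1, -0.0, 5.5] | t 4.0 pos [404.9 189.  123.2] F [-2.  -0.3  9. ] grip 44.8 31.0
off [-22.18, 19.17, -0.75] rot [0.1, -0.0, 5.5] | t 4.0 pos [404.9 189.  123.2] F [-2.  -0.3  9. ] grip 44.8 31.0
```

>>> step_arm([
  {"offset": [0,0,-5],"rot": [0,0,0],"gripper": 3.5},
  {"offset": [0,0,-10.2],"rot": [0,0,0],"gripper": 3.5},
  {"offset": [-4,3.5,-10.2],"rot": [0,0,1],"gripper": 3.5},
  {"offset": [-22.2,19.2,-10.2],"rot": [0,0,5.5],"gripper": 3.5},
  {"offset": [-22.2,19.2,-10.2],"rot": [0,0,5.5],"gripper": 3.5},
  {"offset": [-22.2,19.2,-10.2],"rot": [0,0,5.5],"gripper": 3.5},
  {"offset": [-22.2,19.2,-10.2],"rot": [0,0,5.5],"gripper": 3.5},
  {"offset": [-22.2,19.2,-10.2],"rot": [0,0,5.5],"gripper": 3.5},
  {"offset": [-22.2,19.2,-10.2],"rot": [0,0,5.5],"gripper": 3.5},
  {"offset": [-22.2,19.2,-10.2],"rot": [0,0,5.5],"gripper": 3.5},
  {"offset": [-22.2,19.2,-10.2],"rot": [0,0,5.5],"gripper": 3.5},
  {"offset": [-22.2,19.2,-10.2],"rot": [0,0,5.5],"gripper": 3.5},
])

```text
time_s: 5.2
eef_pos: [595.9, -32.0, 224.3]
ee_rot: [0.0, 0.74, 0.673, 0.0]
force: [-1.2, 0.8, -0.4]
grip_width: 0.523
grip_force: 32.1
```

```bash
python3 -c "
from h import *
go(596.6,-32.8,130,-5.5)
s=sense();c=capture('wrist');save('w3',c['color'])"
```

```text
off [-0.07, 0.07, 9.43] rot [0.0, -0.0, 0.1] | t 5.2 pos [595.9 -32.  224.3] F [-1.2  0.8 -0.4] grip 44.6 32.1
```

View pics/w3.png

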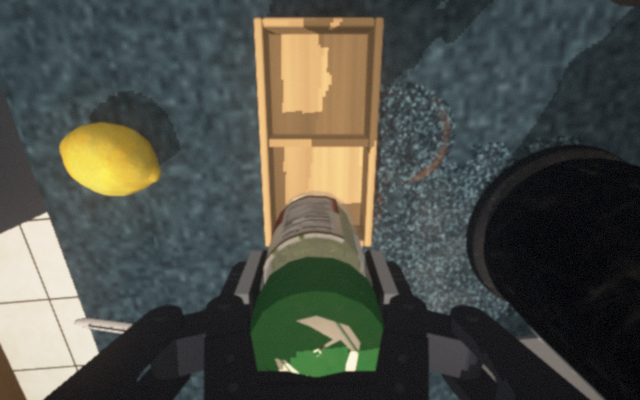

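The jar hangs straight over the -y bay, with caddy edges at columns 258–380 and the jar centred at about 318. Lowering it now.

>>> step_arm([
  {"offset": [0,0,4],"rot": [0,0,0],"gripper": 3.5},
  {"offset": [0,0,7],"rot": [0,0,0],"gripper": 3.5},
  {"offset": [0,0,8.5],"rot": [0,0,0],"gripper": 3.5},
  {"offset": [0,0,9],"rot": [0,0,0],"gripper": 3.5},
  {"offset": [0,0,9.4],"rot": [0,0,0],"gripper": 3.5},
  {"offset": [0,0,9.4],"rot": [0,0,0],"gripper": 3.5},
  {"offset": [0,0,9.4],"rot": [0,0,0],"gripper": 3.5},
])

```text
time_s: 5.95
eef_pos: [596.7, -33.1, 130.9]
ee_rot: [0.001, 0.74, 0.672, 0.0]
force: [0.1, -0.2, -1.4]
grip_width: 0.52
grip_force: 32.1
```

>>> step_arm([
  {"offset": [0,0,0],"rot": [0,0,0],"gripper": 5.2},
  {"offset": [0,0,0],"rot": [0,0,0],"gripper": 6.5},
  {"offset": [0,0,0],"rot": [0,0,0],"gripper": 6.5},
  {"offset": [0,0,0],"rot": [0,0,0],"gripper": 6.5},
  {"offset": [0,0,-3],"rot": [0,0,0],"gripper": 6.5},
  {"offset": [0,0,-8],"rot": [0,0,0],"gripper": 6.5},
  {"offset": [0,0,-12],"rot": [0,0,0],"gripper": 6.5},
  {"offset": [0,0,-12],"rot": [0,0,0],"gripper": 8.5},
])

```text
time_s: 6.75
eef_pos: [597.9, -33.4, 256.0]
ee_rot: [0.004, 0.74, 0.672, 0.003]
force: [-0.2, 0.3, -0.5]
grip_width: 0.908
grip_force: 0.0
```

```bash
python3 -c "
from h import *
go(404.5,354,240,0);go(404.5,354,109,0)
s=sense();c=capture('wrist');P=cloud(c,s)
q=P[tops(P,95,125,(540,650,-90,20))];print(len(q),q.min(0),q.max(0))"
```

```text
off [36.71, -22.97, 1.29] rot [0.6, 0.1, -5.5] | t 6.75 pos [597.9 -33.4 256. ] F [-0.2  0.3 -0.5] grip 77.5 0.0
off [36.73, -23.11, 14.39] rot [0.6, 0.1, -5.5] | t 6.75 pos [597.9 -33.4 256. ] F [-0.2  0.3 -0.5] grip 77.5 0.0
3589 [573.73409235 -55.43751074  95.12483284] [618.51536128  -9.65933342 113.96388648]
```

>>> step_arm([
  {"offset": [36.7,-23,1.3],"rot": [0,0,-5.5],"gripper": 8.5},
  {"offset": [36.7,-23,1.3],"rot": [0,0,-5.5],"gripper": 8.5},
  {"offset": [36.7,-23,1.3],"rot": [0,0,-5.5],"gripper": 8.5},
  {"offset": [36.7,-23,1.3],"rot": [0,0,-5.5],"gripper": 8.5},
  {"offset": [36.7,-23,1.3],"rot": [0,0,-5.5],"gripper": 8.5},
  {"offset": [36.7,-23,1.3],"rot": [0,0,-5.5],"gripper": 8.5},
  {"offset": [36.7,-23,1.3],"rot": [0,0,-5.5],"gripper": 8.5},
  {"offset": [36.7,-23,1.3],"rot": [0,0,-5.5],"gripper": 8.5},
  {"offset": [36.7,-23,1.3],"rot": [0,0,-5.5],"gripper": 8.5},
  {"offset": [36.7,-23,1.3],"rot": [0,0,-5.5],"gripper": 8.5},
  {"offset": [36.7,-23,1.3],"rot": [0,0,-5.5],"gripper": 8.5},
  {"offset": [36.7,-23,1.3],"rot": [0,0,-5.5],"gripper": 8.5},
])

```text
time_s: 8.0
eef_pos: [403.0, 353.5, 236.3]
ee_rot: [-0.0, 0.707, 0.707, -0.001]
force: [0.1, 0.2, -0.7]
grip_width: 0.997
grip_force: 0.0
```

```bash
python3 -c "
from h import *
go(404.5,354,109,0)"
```

```text
off [0.06, 0.16, 12.73] rot [-0.1, 0.0, -0.1] | t 8.0 pos [403.  353.5 236.3] F [ 0.1  0.2 -0.7] grip 85.2 0.0
```

>>> step_arm([
  {"offset": [0,0.15,4],"rot": [0,0,0],"gripper": 8.5},
  {"offset": [0,0.15,8],"rot": [0,0,0],"gripper": 8.5},
  {"offset": [0,0.15,11],"rot": [0,0,0],"gripper": 8.5},
  {"offset": [0,0.15,12.7],"rot": [0,0,0],"gripper": 8.5},
  {"offset": [0,0.15,12.7],"rot": [0,0,0],"gripper": 8.5},
  {"offset": [0,0.15,12.7],"rot": [0,0,0],"gripper": 3.3},
  {"offset": [0,0.15,12.7],"rot": [0,0,0],"gripper": 3.3},
  {"offset": [0,0.15,12.7],"rot": [0,0,0],"gripper": 3.3},
  {"offset": [0,0.15,12.7],"rot": [0,0,0],"gripper": 3.3},
  {"offset": [0,0.15,12.7],"rot": [0,0,0],"gripper": 3.3},
  {"offset": [0,0.15,12.7],"rot": [0,0,0],"gripper": 3.3},
  {"offset": [0,0.15,12.7],"rot": [0,0,0],"gripper": 3.3},
])

```text
time_s: 9.2
eef_pos: [404.7, 354.4, 111.2]
ee_rot: [0.0, 0.707, 0.707, 0.001]
force: [0.3, -2.1, 5.9]
grip_width: 0.436
grip_force: 29.5
```

```bash
python3 -c "
from h import *
go(604.4,48.8,215,-5.5);go(604.4,48.8,117,-5.5)"
```

```text
off [-30.55, 19.99, -10.37] rot [0.1, -0.1, 5.5] | t 9.2 pos [404.7 354.4 111.2] F [ 0.3 -2.1  5.9] grip 37.2 29.5
off [-30.56, 19.97, -0.57] rot [0.1, -0.1, 5.5] | t 9.2 pos [404.7 354.4 111.2] F [ 0.3 -2.1  5.9] grip 37.2 29.5
```

>>> step_arm([
  {"offset": [0,0,0],"rot": [0,0,0],"gripper": 6.0},
  {"offset": [0,0,0],"rot": [0,0,0],"gripper": 6.0},
  {"offset": [0,0,0.4],"rot": [0,0,0],"gripper": 6.0},
  {"offset": [0,0,0.8],"rot": [0,0,0],"gripper": 6.0},
  {"offset": [0,0,0.8],"rot": [0,0,0],"gripper": 6.0},
  {"offset": [0,0,0.8],"rot": [0,0,0],"gripper": 3.3},
  {"offset": [0,0,0.8],"rot": [0,0,0],"gripper": 3.3},
  {"offset": [0,0,0.8],"rot": [0,0,0],"gripper": 3.3},
  {"offset": [0,0,0.8],"rot": [0,0,0],"gripper": 3.3},
  {"offset": [0,0,0.8],"rot": [0,0,0],"gripper": 3.3},
])

```text
time_s: 10.2
eef_pos: [404.3, 354.3, 102.1]
ee_rot: [0.0, 0.707, 0.707, 0.0]
force: [-0.9, -0.1, 3.1]
grip_width: 0.466
grip_force: 30.3
```

```bash
python3 -c "
from h import *
go(604.4,48.8,210,-5.5);go(604.4,48.8,109,-5.5)
c=capture('scene');save('s4',cv2.resize(c['color'][90:190,200:360],(800,500),interpolation=2))"
```

```text
off [-30.55, 20.02, -10.79] rot [0.0, -0.0, 5.5] | t 10.2 pos [404.3 354.3 102.1] F [-0.9 -0.1  3.1] grip 39.8 30.3
off [-30.55, 20.01, -0.69] rot [0.0, -0.0, 5.5] | t 10.2 pos [404.3 354.3 102.1] F [-0.9 -0.1  3.1] grip 39.8 30.3
```

View pics/s4.png

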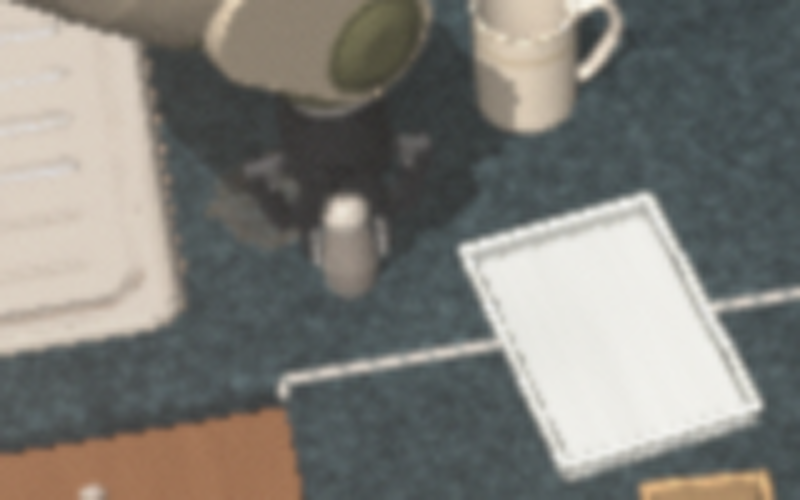

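The shaker stands upright between the fingers, gripped on the body. Carrying it.

>>> step_arm([
  {"offset": [0,0,-4],"rot": [0,0,0],"gripper": 3.3},
  {"offset": [0,0,-9],"rot": [0,0,0],"gripper": 3.3},
  {"offset": [-4,2.6,-10.8],"rot": [0,0,1],"gripper": 3.3},
  {"offset": [-30.5,20,-10.8],"rot": [0,0,5.5],"gripper": 3.3},
  {"offset": [-30.5,20,-10.8],"rot": [0,0,5.5],"gripper": 3.3},
  {"offset": [-30.5,20,-10.8],"rot": [0,0,5.5],"gripper": 3.3},
  {"offset": [-30.5,20,-10.8],"rot": [0,0,5.5],"gripper": 3.3},
  {"offset": [-30.5,20,-10.8],"rot": [0,0,5.5],"gripper": 3.3},
  {"offset": [-30.5,20,-10.8],"rot": [0,0,5.5],"gripper": 3.3},
  {"offset": [-30.5,20,-10.8],"rot": [0,0,5.5],"gripper": 3.3},
  {"offset": [-30.5,20,-10.8],"rot": [0,0,5.5],"gripper": 3.3},
  {"offset": [-30.5,20,-10.8],"rot": [0,0,5.5],"gripper": 3.3},
])

```text
time_s: 11.45
eef_pos: [603.6, 50.0, 209.4]
ee_rot: [-0.001, 0.74, 0.672, -0.0]
force: [-0.3, 0.6, -0.1]
grip_width: 0.46
grip_force: 30.6
```

```bash
python3 -c "
from h import *
go(604.4,48.8,109,-5.5)"
```

```text
off [-0.11, 0.1, 10.04] rot [-0.1, -0.0, 0.0] | t 11.45 pos [603.6  50.  209.4] F [-0.3  0.6 -0.1] grip 39.3 30.6
```

>>> step_arm([
  {"offset": [-0.1,0.1,4],"rot": [0,0,0],"gripper": 3.3},
  {"offset": [-0.1,0.1,7],"rot": [0,0,0],"gripper": 3.3},
  {"offset": [-0.1,0.1,9],"rot": [0,0,0],"gripper": 3.3},
  {"offset": [-0.1,0.1,9.7],"rot": [0,0,0],"gripper": 3.3},
  {"offset": [-0.1,0.1,10],"rot": [0,0,0],"gripper": 3.3},
  {"offset": [-0.1,0.1,10],"rot": [0,0,0],"gripper": 3.3},
  {"offset": [-0.1,0.1,10],"rot": [0,0,0],"gripper": 3.3},
])

```text
time_s: 12.15
eef_pos: [605.4, 48.4, 111.1]
ee_rot: [0.001, 0.74, 0.672, 0.001]
force: [-0.1, -0.3, 0.2]
grip_width: 0.466
grip_force: 30.6
```

>>> step_arm([
  {"offset": [0,0,0],"rot": [0,0,0],"gripper": 4.6},
  {"offset": [0,0,0],"rot": [0,0,0],"gripper": 6},
  {"offset": [0,0,0],"rot": [0,0,0],"gripper": 6},
  {"offset": [0,0,0],"rot": [0,0,0],"gripper": 6},
  {"offset": [0,0,-3],"rot": [0,0,0],"gripper": 6},
  {"offset": [0,0,-8],"rot": [0,0,0],"gripper": 6},
  {"offset": [0,0,-13],"rot": [0,0,0],"gripper": 6},
  {"offset": [0,0,-16],"rot": [0,0,0],"gripper": 6},
  {"offset": [0,0,-16],"rot": [0,0,0],"gripper": 6},
])

```text
time_s: 13.05
eef_pos: [606.0, 48.1, 274.9]
ee_rot: [0.003, 0.74, 0.672, 0.003]
force: [1.1, -0.4, -0.9]
grip_width: 0.7
grip_force: 0.0
```

```bash
python3 - <<'E'
from h import *
s=sense();c=capture('wrist');P=cloud(c,s)
for b in ((540,660,-90,15),(540,660,20,110)):
    q=P[tops(P,85,125,b)];print(len(q),q.min(0).round(),q.max(0).round())
go(415,-210,300,90);go(415,-280,290,90)
E
```

```text
2820 [574. -55.  85.] [619.  -9. 114.]
1241 [589.  32.  85.] [622.  65.  96.]
off [-27.52, -16.46, -2.89] rot [0.2, -0.2, 84.5] | t 13.1 pos [605.4  48.1 271.8] F [-0.2  0.5 -0.5] grip 59.9 0.0
off [-34.49, -15.8, -1.88] rot [0.2, -0.2, 84.5] | t 13.1 pos [605.4  48.1 271.8] F [-0.2  0.5 -0.5] grip 59.9 0.0
```

>>> step_arm([
  {"offset": [-34,-18,-4],"rot": [0,0,84.5],"gripper": 8.5},
  {"offset": [-34,-18,-4],"rot": [0,0,84.5],"gripper": 8.5},
  {"offset": [-34,-18,-4],"rot": [0,0,84.5],"gripper": 8.5},
  {"offset": [-34,-18,-4],"rot": [0,0,84.5],"gripper": 8.5},
  {"offset": [-34,-18,-4],"rot": [0,0,84.5],"gripper": 8.5},
  {"offset": [-34,-18,-4],"rot": [0,0,84.5],"gripper": 8.5},
  {"offset": [-34,-18,-4],"rot": [0,0,84.5],"gripper": 8.5},
  {"offset": [-34,-18,-4],"rot": [0,0,84.5],"gripper": 8.5},
  {"offset": [-34,-18,-4],"rot": [0,0,84.5],"gripper": 8.5},
  {"offset": [-34,-18,-4],"rot": [0,0,84.5],"gripper": 8.5},
  {"offset": [-34,-18,-4],"rot": [0,0,84.5],"gripper": 8.5},
  {"offset": [-34,-18,-4],"rot": [0,0,84.5],"gripper": 8.5},
])

```text
time_s: 14.3
eef_pos: [393.2, -272.8, 309.0]
ee_rot: [-0.001, 1.0, 0.002, -0.001]
force: [0.7, 0.4, 0.4]
grip_width: 0.995
grip_force: 0.0
```

```bash
python3 - <<'E'
from h import *
import pickle
s=sense();c=capture("wrist");pickle.dump((s,c),open("w5.pkl","wb"));save("w5",c["color"])
print(s["eef_pos"],s["joints"].round(2))
P=cloud(c,s)
for n,b,lo in (("peel",(325,520,-230,-130),5),("spoon",(325,490,-400,-330),4)):
    q=P[tops(P,lo,35,b)]
    if len(q)<5: continue
    r=cv2.minAreaRect(q[:,:2].astype(np.float32));print(n,len(q),np.round(r[0],1),np.round(r[1],1),round(r[2],1),q[:,2].max())
E
```

```text
[ 393.15621691 -272.8060965   308.97065179] [-0.85  0.21  1.62 -0.    1.31  0.72]
peel 2448 [ 434.2 -178.3] [ 36.7 197.4] 67.8 34.89048457721475
spoon 873 [ 401.3 -364.4] [ 26.1 128.3] 77.7 13.051948001067842
```

View pics/w5.png

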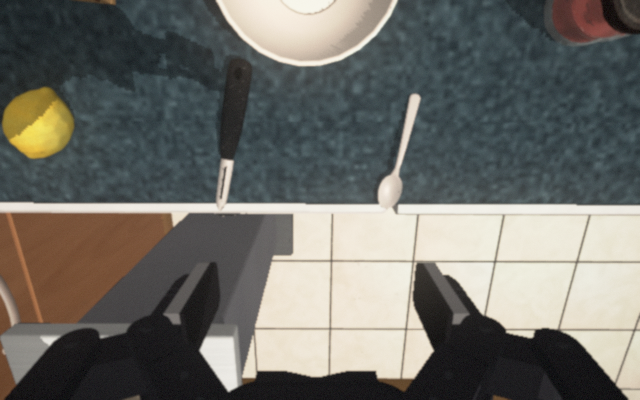

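Peeler: handle end (238,58), blade tip (221,206). Spoon: handle tip (415,95), bowl end (388,208). The white bowl is at the top.

```bash
python3 - <<'E'
from h import *
import pickle
s,c=pickle.load(open("w5.pkl","rb"));P=cloud(c,s)
m=np.zeros((400,640),bool);m[52:212,205:256]=1
q=P[tops(P,6,30,(325,500,-230,-130))&m];r=cv2.minAreaRect(q[:,:2].astype(np.float32));print(r,q[:,2].max())
vx=cv2.fitLine(q[:,:2].astype(np.float32),2,0,.01,.01).ravel();print("line",vx,np.degrees(np.arctan2(vx[1],vx[0])))
print(ray(c,[[238,58],[221,206],[229,160]],9,s).round(),ray(c,[[415,95],[388,208]],5,s).round())
q=P[tops(P,4,30,(325,490,-400,-330))];vx=cv2.fitLine(q[:,:2].astype(np.float32),2,0,.01,.01).ravel();print("spoon",vx,np.degrees(np.arctan2(vx[1],vx[0])))
for a in range(340,500,15):
    k=q[abs(q[:,0]-a)<4]; 
    if len(k): print(a,k[:,1].min().round(),k[:,1].max().round(),k[:,2].max().round(1))
q=P[tops(P,40,56,(450,690,-380,-150))];print("bowl",cv2.minEnclosingCircle(q[:,:2].astype(np.float32)))
E
```

```text
((430.59161376953125, -180.24656677246094), (24.563579559326172, 139.67274475097656), 77.06574249267578) 19.495609659165268
line [ 9.7334623e-01 -2.2934061e-01  4.5166577e+02 -1.8582809e+02] -13.258254
[[ 500. -193.    9.]
 [ 341. -162.    9.]
 [ 395. -175.    9.]] [[ 465. -376.    5.]
 [ 338. -356.    5.]]
spoon [ 9.8322898e-01 -1.8237549e-01  3.9517905e+02 -3.6269724e+02] -10.508155
340 -361.0 -346.0 9.0
355 -368.0 -343.0 7.8
370 -368.0 -345.0 8.2
385 -363.0 -356.0 11.6
400 -367.0 -360.0 13.1
415 -371.0 -362.0 11.1
430 -374.0 -364.0 9.8
445 -377.0 -367.0 8.4
460 -380.0 -371.0 4.6
bowl ((542.975830078125, -262.64691162109375), 77.58478546142578)
```

```bash
sed -i 's/def go(x,y,z,yaw):/def go(x,y,z,yaw,ks=(0,180)):/; s/for k in(0,180)/for k in ks/' h.py; python3 -c "
from h import *
go(430,-180.5,150,78);go(430,-180.5,77,78)"
```

```text
off [3.72, -9.2, 15.92] rot [-0.1, 0.1, 12.2] | t 14.35 pos [ 393.3 -272.8  309.2] F [-0.2  0.5  0.1] grip 85.4 0.0
off [3.73, -9.19, 23.22] rot [-0.1, 0.1, 12.2] | t 14.35 pos [ 393.3 -272.8  309.2] F [-0.2  0.5  0.1] grip 85.4 0.0
```

>>> step_arm([
  {"offset": [3.7,-9.2,15.9],"rot": [0,0,12.2],"gripper": 5},
  {"offset": [3.7,-9.2,15.9],"rot": [0,0,12.2],"gripper": 5},
  {"offset": [3.7,-9.2,15.9],"rot": [0,0,12.2],"gripper": 5},
  {"offset": [3.7,-9.2,15.9],"rot": [0,0,12.2],"gripper": 5},
  {"offset": [3.7,-9.2,15.9],"rot": [0,0,12.2],"gripper": 5},
  {"offset": [3.7,-9.2,15.9],"rot": [0,0,12.2],"gripper": 5},
  {"offset": [3.7,-9.2,18.5],"rot": [0,0,12.2],"gripper": 5},
  {"offset": [3.7,-9.2,21],"rot": [0,0,12.2],"gripper": 5},
  {"offset": [3.7,-9.2,22.4],"rot": [0,0,12.2],"gripper": 5},
  {"offset": [3.7,-9.2,23.2],"rot": [0,0,12.2],"gripper": 5},
  {"offset": [3.7,-9.2,23.2],"rot": [0,0,12.2],"gripper": 5},
  {"offset": [3.7,-9.2,23.2],"rot": [0,0,12.2],"gripper": 5},
])

```text
time_s: 15.55
eef_pos: [430.7, -181.8, 79.1]
ee_rot: [0.001, 0.994, -0.106, 0.001]
force: [-0.3, 0.1, -0.1]
grip_width: 0.581
grip_force: 0.0
```

>>> step_arm([
  {"offset": [0,0,0],"rot": [0,0,0],"gripper": 3},
  {"offset": [0,0,0],"rot": [0,0,0],"gripper": 1},
  {"offset": [0,0,0],"rot": [0,0,0],"gripper": 1},
  {"offset": [0,0,0],"rot": [0,0,0],"gripper": 1},
  {"offset": [0,0,0],"rot": [0,0,0],"gripper": 1},
  {"offset": [0,0,0],"rot": [0,0,0],"gripper": 1},
], squeeze=30)

```text
time_s: 16.15
eef_pos: [430.6, -181.4, 78.8]
ee_rot: [0.0, 0.994, -0.106, 0.001]
force: [-1.2, 0.5, 7.5]
grip_width: 0.281
grip_force: 29.8
```

```bash
python3 -c "
from h import *
go(430,-180.5,220,78);go(604.9,269.2,210,8.4,(0,));go(450,50,220,45)
s=sense();print(s['joints'].round(2))"
```

```text
off [-0.06, -0.06, -14.12] rot [0.0, -0.1, -0.2] | t 16.15 pos [ 430.6 -181.4   78.8] F [-1.2  0.5  7.5] grip 24.0 29.8
off [7.53, -47.71, -13.14] rot [0.1, -0.0, -110.6] | t 16.15 pos [ 430.6 -181.4   78.8] F [-1.2  0.5  7.5] grip 24.0 29.8
off [-2.98, -23.01, -14.14] rot [0.0, -0.1, 32.8] | t 16.15 pos [ 430.6 -181.4   78.8] F [-1.2  0.5  7.5] grip 24.0 29.8
[-0.65  0.51  1.9  -0.    0.73  1.13]
```

>>> step_arm([
  {"offset": [0,0,-5],"rot": [0,0,0],"gripper": 1},
  {"offset": [0,0,-10],"rot": [0,0,0],"gripper": 1},
  {"offset": [0,0,-14.1],"rot": [0,0,0],"gripper": 1},
  {"offset": [0,-4,-15],"rot": [0,0,-8],"gripper": 1},
  {"offset": [7.5,-47.7,-15],"rot": [0,0,-110.5],"gripper": 1},
  {"offset": [7.5,-47.7,-15],"rot": [0,0,-110.5],"gripper": 1},
  {"offset": [7.5,-47.7,-15],"rot": [0,0,-110.5],"gripper": 1},
  {"offset": [7.5,-47.7,-15],"rot": [0,0,-110.5],"gripper": 1},
  {"offset": [7.5,-47.7,-15],"rot": [0,0,-110.5],"gripper": 1},
  {"offset": [7.5,-47.7,-15],"rot": [0,0,-110.5],"gripper": 1},
  {"offset": [7.5,-47.7,-15],"rot": [0,0,-110.5],"gripper": 1},
  {"offset": [7.5,-47.7,-15],"rot": [0,0,-110.5],"gripper": 1},
])

```text
time_s: 17.35
eef_pos: [588.4, 231.3, 228.3]
ee_rot: [0.0, 0.844, 0.537, 0.0]
force: [1.6, -0.3, 0.5]
grip_width: 0.278
grip_force: 30.3
```

```bash
python3 -c "
from h import *
go(604.9,269.2,200,8.4)
s=sense();print(s['joints'].round(2))"
```

```text
off [4.13, -0.12, 2.83] rot [0.0, -0.0, -33.5] | t 17.35 pos [588.4 231.3 228.3] F [ 1.6 -0.3  0.5] grip 23.8 30.3
[ 0.19  0.61  1.25 -0.    1.28  0.63]
```

>>> step_arm([
  {"offset": [4.1,-0.1,2.8],"rot": [0,0,-33.5],"gripper": 1},
  {"offset": [4.1,-0.1,2.8],"rot": [0,0,-33.5],"gripper": 1},
  {"offset": [4.1,-0.1,2.8],"rot": [0,0,-33.5],"gripper": 1},
  {"offset": [4.1,-0.1,2.8],"rot": [0,0,-33.5],"gripper": 1},
  {"offset": [4.1,-0.1,2.8],"rot": [0,0,-33.5],"gripper": 1},
  {"offset": [4.1,-0.1,2.8],"rot": [0,0,-33.5],"gripper": 1},
  {"offset": [4.1,-0.1,2.8],"rot": [0,0,-33.5],"gripper": 1},
  {"offset": [4.1,-0.1,2.8],"rot": [0,0,-33.5],"gripper": 1},
])

```text
time_s: 18.15
eef_pos: [604.9, 266.5, 200.0]
ee_rot: [0.0, 0.656, 0.754, 0.0]
force: [-0.3, -0.0, -0.1]
grip_width: 0.283
grip_force: 30.2
```

```bash
python3 -c "
from h import *
go(604.9,269.2,84,8.4)
s=sense();c=capture('wrist');save('w6',c['color'])"
```

```text
off [0.27, 0.04, 11.6] rot [0.0, -0.0, -0.4] | t 18.15 pos [604.9 266.5 200. ] F [-0.3 -0.  -0.1] grip 24.2 30.2
```

View pics/w6.png

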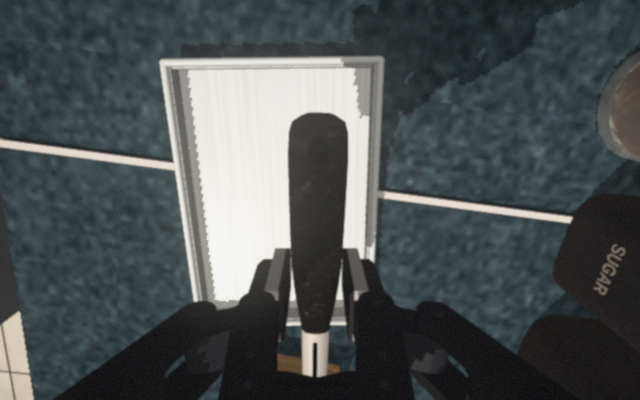

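The peeler is level and parallel to the tray, with tray walls at columns 165–380 and the peeler at 318 towards the +x side. Lowering.

>>> step_arm([
  {"offset": [0.25,0,4],"rot": [0,0,-0.4],"gripper": 1},
  {"offset": [0.25,0,8],"rot": [0,0,-0.4],"gripper": 1},
  {"offset": [0.25,0,10.5],"rot": [0,0,-0.4],"gripper": 1},
  {"offset": [0.25,0,11.3],"rot": [0,0,-0.4],"gripper": 1},
  {"offset": [0.25,0,11.6],"rot": [0,0,-0.4],"gripper": 1},
  {"offset": [0.25,0,11.6],"rot": [0,0,-0.4],"gripper": 1},
  {"offset": [0.25,0,11.6],"rot": [0,0,-0.4],"gripper": 1},
])

```text
time_s: 18.9
eef_pos: [605.2, 269.2, 85.6]
ee_rot: [0.001, 0.653, 0.757, 0.001]
force: [-0.2, -0.6, -0.6]
grip_width: 0.283
grip_force: 30.2
```

>>> step_arm([
  {"offset": [0,0,0],"rot": [0,0,0],"gripper": 3.2},
  {"offset": [0,0,0],"rot": [0,0,0],"gripper": 3.8},
  {"offset": [0,0,0],"rot": [0,0,0],"gripper": 3.8},
  {"offset": [0,0,0],"rot": [0,0,0],"gripper": 3.8},
  {"offset": [0,0,-3],"rot": [0,0,0],"gripper": 3.8},
  {"offset": [0,0,-8],"rot": [0,0,0],"gripper": 3.8},
  {"offset": [0,0,-12],"rot": [0,0,0],"gripper": 3.8},
  {"offset": [0,0,-15],"rot": [0,0,0],"gripper": 3.8},
  {"offset": [0,0,-15],"rot": [0,0,0],"gripper": 3.8},
])

```text
time_s: 19.8
eef_pos: [605.6, 269.4, 239.1]
ee_rot: [0.002, 0.653, 0.757, 0.004]
force: [-0.1, -0.0, 0.8]
grip_width: 0.447
grip_force: 0.0
```

```bash
python3 -c "
from h import *
go(401,-364,200,80.5-180,(0,));go(401,-364,200,80.5,(0,));print(sense()['joints'].round(2))
s=sense();c=capture('wrist');save('w7',c['color'])"
```

```text
off [-59.64, -29.59, 3.6] rot [0.3, -0.5, 108.0] | t 19.8 pos [605.6 269.4 239.1] F [-0.1 -0.   0.8] grip 38.2 0.0
off [-59.64, -29.59, 3.6] rot [0.5, 0.3, -72.0] | t 19.8 pos [605.6 269.4 239.1] F [-0.1 -0.   0.8] grip 38.2 0.0
[0.24 0.67 1.12 0.   1.34 0.09]
```

View pics/w7.png

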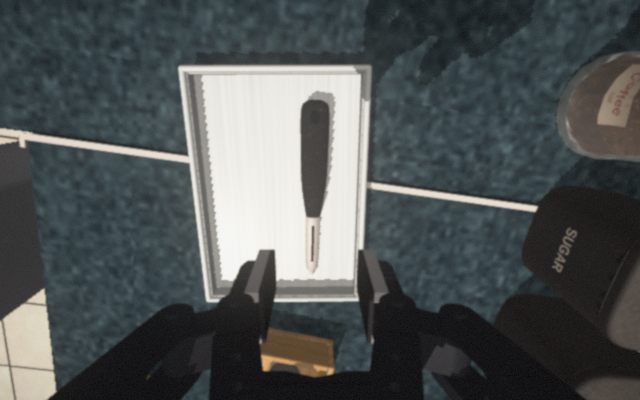

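The peeler lies flat in the tray, from (315,100) to (312,270), on the +x side. Next, the spoon.

>>> step_arm([
  {"offset": [-59.6,-29.6,3.6],"rot": [0.5,0.3,-72],"gripper": 5},
  {"offset": [-59.6,-29.6,3.6],"rot": [0.5,0.3,-72],"gripper": 5},
  {"offset": [-59.6,-29.6,3.6],"rot": [0.5,0.3,-72],"gripper": 5},
  {"offset": [-59.6,-29.6,3.6],"rot": [0.5,0.3,-72],"gripper": 5},
  {"offset": [-59.6,-29.6,3.6],"rot": [0.5,0.3,-72],"gripper": 5},
  {"offset": [-59.6,-29.6,3.6],"rot": [0.5,0.3,-72],"gripper": 5},
  {"offset": [-59.6,-29.6,3.6],"rot": [0.5,0.3,-72],"gripper": 5},
  {"offset": [-59.6,-29.6,3.6],"rot": [0.5,0.3,-72],"gripper": 5},
  {"offset": [-59.6,-29.6,3.6],"rot": [0.5,0.3,-72],"gripper": 5},
  {"offset": [-59.6,-29.6,3.6],"rot": [0.5,0.3,-72],"gripper": 5},
  {"offset": [-59.6,-29.6,3.6],"rot": [0.5,0.3,-72],"gripper": 5},
  {"offset": [-59.6,-29.6,3.6],"rot": [0.5,0.3,-72],"gripper": 5},
])

```text
time_s: 21.05
eef_pos: [429.0, -271.1, 202.0]
ee_rot: [-0.005, 0.083, 0.997, -0.001]
force: [1.7, -0.1, -0.6]
grip_width: 0.587
grip_force: 0.0
```

```bash
python3 -c "
from h import *
go(401,-364,150,80.5);print(sense()['joints'].round(2))"
```

```text
off [1.17, -9.62, 5.23] rot [-0.1, -0.6, -0.0] | t 21.05 pos [ 429.  -271.1  202. ] F [ 1.7 -0.1 -0.6] grip 50.1 0.0
[-0.79  0.38  1.68 -0.01  1.08 -2.19]
```

>>> step_arm([
  {"offset": [1.2,-7,3],"rot": [0,0,0],"gripper": 5},
  {"offset": [1.2,-7,3],"rot": [0,0,0],"gripper": 5},
  {"offset": [1.2,-7,3],"rot": [0,0,0],"gripper": 5},
  {"offset": [1.2,-7,3],"rot": [0,0,0],"gripper": 5},
  {"offset": [1.2,-7,3],"rot": [0,0,0],"gripper": 5},
])

```text
time_s: 21.55
eef_pos: [407.1, -335.7, 173.6]
ee_rot: [-0.005, 0.083, 0.997, -0.001]
force: [-0.5, 0.2, 0.0]
grip_width: 0.59
grip_force: 0.0
```

```bash
python3 -c "
from h import *
go(401,-364,76,80.5)
s=sense();c=capture('wrist');P=cloud(c,s);save('w8',c['color'])
q=P[tops(P,4,16,(330,490,-400,-330))];
for a in range(340,480,10):
    k=q[abs(q[:,0]-a)<4]
    if len(k)>3: print(a,k[:,1].min().round(),k[:,1].max().round(),k[:,2].max().round(1))"
```

```text
off [0.04, -2.86, 9.77] rot [-0.2, -0.5, 0.0] | t 21.55 pos [ 407.1 -335.7  173.6] F [-0.5  0.2  0. ] grip 50.4 0.0
340 -362.0 -346.0 9.2
350 -368.0 -343.0 7.8
360 -370.0 -343.0 7.8
370 -370.0 -344.0 7.6
380 -365.0 -351.0 10.1
390 -365.0 -359.0 12.1
400 -368.0 -361.0 12.1
410 -370.0 -362.0 11.3
420 -373.0 -364.0 10.3
430 -375.0 -366.0 9.4
440 -377.0 -367.0 8.9
450 -380.0 -369.0 7.1
460 -379.0 -371.0 4.7
```

View pics/w8.png

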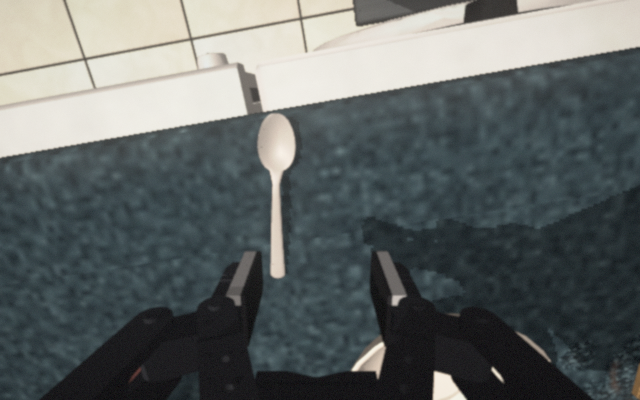

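The spoon is aligned with the tool at column 277, between (277,115) and (277,277).

>>> step_arm([
  {"offset": [0,-2.85,2],"rot": [0,-0.5,0],"gripper": 5},
  {"offset": [0,-2.85,4],"rot": [-0.2,-0.5,0],"gripper": 4},
  {"offset": [0,-2.85,7],"rot": [-0.2,-0.5,0],"gripper": 4},
  {"offset": [0,-2.85,9],"rot": [-0.2,-0.5,0],"gripper": 4},
  {"offset": [0,-2.85,9.9],"rot": [-0.2,-0.5,0],"gripper": 4},
  {"offset": [0,-2.85,9.9],"rot": [-0.2,-0.5,0],"gripper": 4},
  {"offset": [0,-2.85,9.9],"rot": [-0.2,-0.5,0],"gripper": 4},
])

```text
time_s: 22.3
eef_pos: [401.6, -365.2, 75.8]
ee_rot: [0.0, 0.083, 0.997, -0.001]
force: [-0.9, 0.3, 0.5]
grip_width: 0.467
grip_force: 0.0
```

>>> step_arm([
  {"offset": [0,0,0],"rot": [0,0,0],"gripper": 2.5},
  {"offset": [0,0,0],"rot": [0,0,0],"gripper": 1.5},
  {"offset": [0,0,0],"rot": [0,0,0],"gripper": 0},
  {"offset": [0,0,0],"rot": [0,0,0],"gripper": 0},
  {"offset": [0,0,0],"rot": [0,0,0],"gripper": 0},
  {"offset": [0,0,0],"rot": [0,0,0],"gripper": 0},
  {"offset": [0,0,0],"rot": [0,0,0],"gripper": 0},
], squeeze=25)

```text
time_s: 23.0
eef_pos: [401.4, -365.5, 75.9]
ee_rot: [0.001, 0.083, 0.997, -0.001]
force: [-1.0, 0.6, 5.8]
grip_width: 0.219
grip_force: 24.3
```

```bash
python3 -c "
from h import *
go(401,-364,240,80.5);go(547.3,248.6,240,8.4,(0,))"
```

```text
off [0.04, 0.12, -16.41] rot [-0.1, 0.1, -0.1] | t 23.0 pos [ 401.4 -365.5   75.9] F [-1.   0.6  5.8] grip 18.7 24.3
off [-4.22, 62.96, -16.5] rot [-0.0, 0.1, 72.0] | t 23.0 pos [ 401.4 -365.5   75.9] F [-1.   0.6  5.8] grip 18.7 24.3
```

>>> step_arm([
  {"offset": [0,0,-4],"rot": [0,0,0],"gripper": 0},
  {"offset": [0,0,-8],"rot": [0,0,0],"gripper": 0},
  {"offset": [0,0,-12],"rot": [0,0,0],"gripper": 0},
  {"offset": [0,0,-16],"rot": [0,0,0],"gripper": 0},
  {"offset": [-0.3,4,-16.5],"rot": [0,0,5],"gripper": 0},
  {"offset": [-0.6,8.5,-16.5],"rot": [0,0,10],"gripper": 0},
  {"offset": [-0.9,13,-16.5],"rot": [0,0,15],"gripper": 0},
  {"offset": [-1.2,17.5,-16.5],"rot": [0,0,20],"gripper": 0},
  {"offset": [-1.5,22,-16.5],"rot": [0,0,25],"gripper": 0},
  {"offset": [-1.8,26.5,-16.5],"rot": [0,0,30],"gripper": 0},
  {"offset": [-2.1,31,-16.5],"rot": [0,0,35],"gripper": 0},
  {"offset": [-2.1,31,-16.5],"rot": [0,0,35],"gripper": 0},
])

```text
time_s: 24.2
eef_pos: [473.5, -58.7, 240.1]
ee_rot: [0.0, 0.378, 0.926, 0.0]
force: [-0.3, -0.6, -0.4]
grip_width: 0.217
grip_force: 24.5
```

```bash
python3 -c "
from h import *
go(547.3,248.6,230,8.4,(0,))"
```

```text
off [16.23, 27.11, 1.03] rot [0.0, -0.0, 37.2] | t 24.2 pos [473.5 -58.7 240.1] F [-0.3 -0.6 -0.4] grip 18.6 24.5
```

>>> step_arm([
  {"offset": [2.3,3.9,0.2],"rot": [0,0,5],"gripper": 0},
  {"offset": [4.6,7.8,0.4],"rot": [0,0,10],"gripper": 0},
  {"offset": [6.9,11.7,0.6],"rot": [0,0,15],"gripper": 0},
  {"offset": [9.2,15.5,0.8],"rot": [0,0,20],"gripper": 0},
  {"offset": [11.5,19.4,1],"rot": [0,0,26],"gripper": 0},
  {"offset": [13.9,23.2,1],"rot": [0,0,32],"gripper": 0},
  {"offset": [16.2,27.1,1],"rot": [0,0,37.2],"gripper": 0},
  {"offset": [16.2,27.1,1],"rot": [0,0,37.2],"gripper": 0},
  {"offset": [16.2,27.1,1],"rot": [0,0,37.2],"gripper": 0},
  {"offset": [16.2,27.1,1],"rot": [0,0,37.2],"gripper": 0},
])

```text
time_s: 25.2
eef_pos: [547.9, 242.7, 229.7]
ee_rot: [0.0, 0.655, 0.756, -0.0]
force: [0.1, 0.2, -0.2]
grip_width: 0.216
grip_force: 24.5
```

```bash
python3 -c "
from h import *
go(547.3,248.6,80.5,8.4,(0,))
s=sense();c=capture('wrist');save('w9',c['color'])"
```

```text
off [0.6, 0.03, 14.92] rot [-0.0, 0.0, -0.2] | t 25.2 pos [547.9 242.7 229.7] F [ 0.1  0.2 -0.2] grip 18.4 24.5
```

View pics/w9.png

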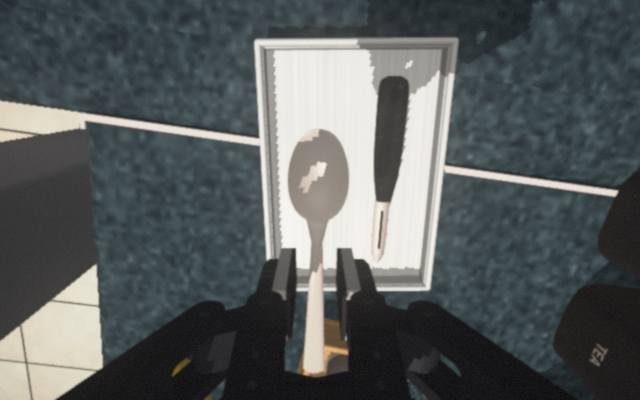

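The spoon hangs parallel at column 318, left of the peeler (390) and between the tray walls (265–440). Lowering.

>>> step_arm([
  {"offset": [0.6,0,4],"rot": [0,0,-0.2],"gripper": 0},
  {"offset": [0.6,0,8],"rot": [0,0,-0.2],"gripper": 0},
  {"offset": [0.6,0,12],"rot": [0,0,-0.2],"gripper": 0},
  {"offset": [0.6,0,14],"rot": [0,0,-0.2],"gripper": 0},
  {"offset": [0.6,0,14.7],"rot": [0,0,-0.2],"gripper": 0},
  {"offset": [0.6,0,14.9],"rot": [0,0,-0.2],"gripper": 0},
  {"offset": [0.6,0,14.9],"rot": [0,0,-0.2],"gripper": 0},
  {"offset": [0.6,0,14.9],"rot": [0,0,-0.2],"gripper": 0},
])

```text
time_s: 26.05
eef_pos: [547.6, 249.7, 82.1]
ee_rot: [0.001, 0.653, 0.757, 0.001]
force: [-0.2, 0.2, -0.3]
grip_width: 0.212
grip_force: 24.5
```

>>> step_arm([
  {"offset": [0,0,0],"rot": [0,0,0],"gripper": 2.6},
  {"offset": [0,0,0],"rot": [0,0,0],"gripper": 3.3},
  {"offset": [0,0,0],"rot": [0,0,0],"gripper": 3.3},
  {"offset": [0,0,0],"rot": [0,0,0],"gripper": 3.3},
  {"offset": [0,0,-3],"rot": [0,0,0],"gripper": 3.3},
  {"offset": [0,0,-8],"rot": [0,0,0],"gripper": 3.3},
  {"offset": [0,0,-12],"rot": [0,0,0],"gripper": 3.3},
  {"offset": [0,0,-16],"rot": [0,0,0],"gripper": 3.3},
  {"offset": [0,0,-16],"rot": [0,0,0],"gripper": 3.3},
])

```text
time_s: 26.95
eef_pos: [548.4, 250.3, 246.6]
ee_rot: [0.003, 0.653, 0.757, 0.004]
force: [1.1, -0.1, -0.6]
grip_width: 0.386
grip_force: 0.0
```

```bash
python3 - <<'E'
from h import *
import pickle
s=sense();c=capture('wrist');save('w10',c['color'])
s0,c0=pickle.load(open("w2.pkl","rb"));h,S,v=HSV(c0)
m=((h>18)&(h<35)&(S>130)).astype(np.uint8);m[:150]=0;m[260:]=0;m[:,370:]=0
q=max(cv2.findContours(m,0,1)[0],key=cv2.contourArea)
print(cv2.fitEllipse(ray(c0,q[:,0,:],28,s0)[:,:2].astype(np.float32)))
go(436,11,220,60)
E
```

```text
((436.1017150878906, 8.613350868225098), (57.037010192871094, 71.74859619140625), 58.515533447265625)
off [-22.01, -14.56, 2.24] rot [0.3, 0.1, -51.5] | t 27.0 pos [547.6 250.1 243.2] F [-0.7  0.5 -1.3] grip 33.4 0.0
```

View pics/w10.png

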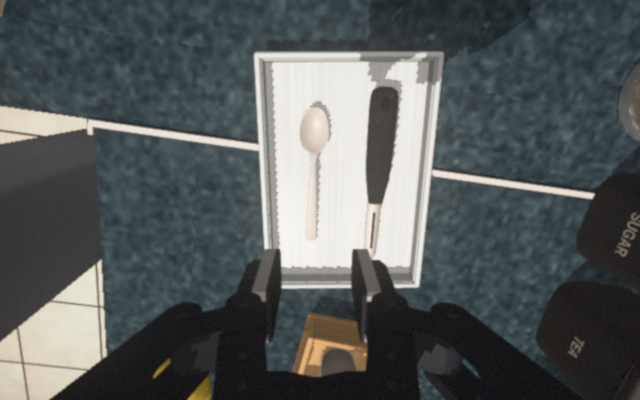

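Tray is good: spoon from (315,105) to (312,240) and peeler from (383,88) to (373,255), flat and apart. Next, the lemon.

>>> step_arm([
  {"offset": [-22.1,-14.5,4],"rot": [0.2,0,-50],"gripper": 8.5},
  {"offset": [-22.1,-14.5,4],"rot": [0.2,0,-50],"gripper": 8.5},
  {"offset": [-22.1,-14.5,4],"rot": [0.2,0,-50],"gripper": 8.5},
  {"offset": [-22.1,-14.5,4],"rot": [0.2,0,-50],"gripper": 8.5},
  {"offset": [-22.1,-14.5,4],"rot": [0.2,0,-50],"gripper": 8.5},
  {"offset": [-22.1,-14.5,4],"rot": [0.2,0,-50],"gripper": 8.5},
  {"offset": [-22.1,-14.5,4],"rot": [0.2,0,-50],"gripper": 8.5},
  {"offset": [-22.1,-14.5,4],"rot": [0.2,0,-50],"gripper": 8.5},
  {"offset": [-22.1,-14.5,4],"rot": [0.2,0,-50],"gripper": 8.5},
  {"offset": [-22.1,-14.5,4],"rot": [0.2,0,-50],"gripper": 8.5},
])

```text
time_s: 28.0
eef_pos: [436.1, 10.5, 200.4]
ee_rot: [-0.001, 0.272, 0.962, -0.001]
force: [0.9, -0.6, 0.5]
grip_width: 0.993
grip_force: 0.0
```

```bash
python3 -c "
from h import *
go(436,9,77,58.5)"
```

```text
off [-0.09, -0.09, 12.34] rot [-0.2, -0.1, -0.0] | t 28.0 pos [436.1  10.5 200.4] F [ 0.9 -0.6  0.5] grip 84.8 0.0
```

>>> step_arm([
  {"offset": [-0.1,-0.1,4],"rot": [0,0,0],"gripper": 8.5},
  {"offset": [-0.1,-0.1,8],"rot": [0,0,0],"gripper": 8.5},
  {"offset": [-0.1,-0.1,11],"rot": [0,0,0],"gripper": 8.5},
  {"offset": [-0.1,-0.1,12.4],"rot": [0,0,0],"gripper": 8.5},
  {"offset": [-0.1,-0.1,12.4],"rot": [0,0,0],"gripper": 8.5},
  {"offset": [-0.1,-0.1,12.4],"rot": [0,0,0],"gripper": 4.5},
  {"offset": [-0.1,-0.1,12.4],"rot": [0,0,0],"gripper": 4.5},
  {"offset": [-0.1,-0.1,12.4],"rot": [0,0,0],"gripper": 4.5},
  {"offset": [-0.1,-0.1,12.4],"rot": [0,0,0],"gripper": 4.5},
  {"offset": [-0.1,-0.1,12.4],"rot": [0,0,0],"gripper": 4.5},
  {"offset": [-0.1,-0.1,12.4],"rot": [0,0,0],"gripper": 4.5},
], squeeze=30)

```text
time_s: 29.1
eef_pos: [436.5, 8.2, 78.0]
ee_rot: [-0.0, 0.272, 0.962, -0.001]
force: [-3.1, 0.0, 6.8]
grip_width: 0.625
grip_force: 30.0
```

```bash
python3 -c "
from h import *
go(436,9,180,58.5);go(576,-264,180,58.5);go(450,-264,180,58.5)"
```

```text
off [0.07, 0.01, -10.2] rot [-0.2, 0.0, -0.0] | t 29.1 pos [436.5   8.2  78. ] F [-3.1  0.   6.8] grip 53.4 30.0
off [-26.14, -15.93, -10.14] rot [-0.2, 0.0, -0.0] | t 29.1 pos [436.5   8.2  78. ] F [-3.1  0.   6.8] grip 53.4 30.0
off [-15.4, -22.52, -10.13] rot [-0.2, 0.0, -0.0] | t 29.1 pos [436.5   8.2  78. ] F [-3.1  0.   6.8] grip 53.4 30.0
```

>>> step_arm([
  {"offset": [0,0,-4],"rot": [0,0,0],"gripper": 4.5},
  {"offset": [0,0,-8],"rot": [0,0,0],"gripper": 4.5},
  {"offset": [0,0,-10.2],"rot": [0,0,0],"gripper": 4.5},
  {"offset": [-3.7,-2.3,-10.2],"rot": [0,0,0],"gripper": 4.5},
  {"offset": [-26.1,-15.9,-10.2],"rot": [0,0,0],"gripper": 4.5},
  {"offset": [-26.1,-15.9,-10.2],"rot": [0,0,0],"gripper": 4.5},
  {"offset": [-26.1,-15.9,-10.2],"rot": [0,0,0],"gripper": 4.5},
  {"offset": [-26.1,-15.9,-10.2],"rot": [0,0,0],"gripper": 4.5},
  {"offset": [-26.1,-15.9,-10.2],"rot": [0,0,0],"gripper": 4.5},
  {"offset": [-26.1,-15.9,-10.2],"rot": [0,0,0],"gripper": 4.5},
  {"offset": [-26.1,-15.9,-10.2],"rot": [0,0,0],"gripper": 4.5},
  {"offset": [-26.1,-15.9,-10.2],"rot": [0,0,0],"gripper": 4.5},
])

```text
time_s: 30.3
eef_pos: [575.2, -262.7, 179.0]
ee_rot: [-0.001, 0.272, 0.962, -0.001]
force: [0.7, 0.1, -1.5]
grip_width: 0.619
grip_force: 32.5
```

```bash
python3 - <<'E'
from h import *
import pickle
D=pickle.load(open("d.pkl","rb"));c=D["scene"];P=cloud(c);q=P[tops(P,42,53,(450,690,-380,-150))];print(len(q),cv2.minEnclosingCircle(q[:,:2].astype(np.float32)))
c=D["top"];P=cloud(c);q=P[tops(P,38,56,(450,690,-380,-150))];print(len(q),cv2.minEnclosingCircle(q[:,:2].astype(np.float32)))
go(574,-264,92,58.5)
E
```

```text
354 ((574.9223022460938, -264.505615234375), 85.98999786376953)
370 ((577.6796264648438, -262.51763916015625), 85.22260284423828)
off [0.02, -0.14, 8.7] rot [-0.2, -0.1, -0.0] | t 30.3 pos [ 575.2 -262.7  179. ] F [ 0.7  0.1 -1.5] grip 52.8 32.5
```

Centred over the bowl. Lower and release.

>>> step_arm([
  {"offset": [0,0,4],"rot": [0,0,0],"gripper": 4.5},
  {"offset": [0,0,7],"rot": [0,0,0],"gripper": 4.5},
  {"offset": [0,0,8.2],"rot": [0,0,0],"gripper": 4.5},
  {"offset": [0,0,8.7],"rot": [0,0,0],"gripper": 4.5},
  {"offset": [0,0,8.7],"rot": [0,0,0],"gripper": 4.5},
  {"offset": [0,0,8.7],"rot": [0,0,0],"gripper": 4.5},
])

```text
time_s: 30.9
eef_pos: [575.8, -263.9, 93.5]
ee_rot: [0.0, 0.272, 0.962, -0.002]
force: [-1.0, 0.0, -1.3]
grip_width: 0.618
grip_force: 32.5
```

>>> step_arm([
  {"offset": [0,0,0],"rot": [0,0,0],"gripper": 6},
  {"offset": [0,0,0],"rot": [0,0,0],"gripper": 7},
  {"offset": [0,0,0],"rot": [0,0,0],"gripper": 7},
  {"offset": [0,0,-1.5],"rot": [0,0,0],"gripper": 7},
  {"offset": [0,0,-5],"rot": [0,0,0],"gripper": 7},
  {"offset": [0,0,-10],"rot": [0,0,0],"gripper": 7},
  {"offset": [0,0,-14],"rot": [0,0,0],"gripper": 7},
  {"offset": [14,0,-16],"rot": [0,0,0],"gripper": 7},
  {"offset": [14,0,-16],"rot": [0,0,0],"gripper": 7},
  {"offset": [14,0,-16],"rot": [0,0,0],"gripper": 7},
  {"offset": [14,0,-16],"rot": [0,0,0],"gripper": 7},
  {"offset": [14,0,-16],"rot": [0,0,0],"gripper": 7},
])

```text
time_s: 32.1
eef_pos: [456.4, -190.1, 253.6]
ee_rot: [0.0, 0.272, 0.962, -0.002]
force: [0.6, -0.8, 0.7]
grip_width: 0.818
grip_force: 0.0
```

```bash
python3 - <<'E'
from h import *
c=capture('top');save('f',cv2.resize(c['color'][140:260,140:480],(800,282),interpolation=2));go(436,9,180,58.5)
E
```

```text
off [12.24, 15.94, 7.25] rot [-0.2, 0.1, -0.1] | t 32.15 pos [ 456.9 -190.6  253.2] F [-0.1 -1.4  0.4] grip 69.9 0.0
```

View pics/f.png

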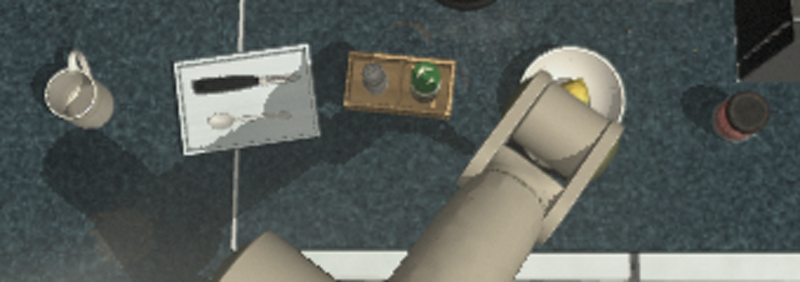

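The final view shows everything in place: shaker and jar in the caddy bays (375,78) and (427,78), peeler and spoon in the tray (245,83) and (250,118), lemon in the bowl (578,88). The mug and jam jar haven't moved. Handing in.

```bash
python3 -c "
from h import *
print(finish_job())"
```

```text
the job is handed in; nothing more can be done
None
```

The job is done and handed in after about 32 s on the robot clock: the spice jar and salt shaker stand in separate caddy bays, the peeler and teaspoon lie flat side by side in the tray, the lemon is in the bowl, and the mug and jam jar are untouched.

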